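Issue the red-capped document tube from the rocker-gate rack

ROBOT

A 6-joint arm with a two-finger parallel gripper is mounted at the origin on the work surface. World frame = base frame: x ahead of the robot, y to its left, z up, the work surface at z = 0. Lengths are in m, angles in rad, forces in N, time in s.
With the tool pointing down it reaches from about 0.35 to 0.875 m from the base axis. Payload 4.2 kg.
Tool frame: the origin (TCP) lies between the finger pads; the fingertips stand 14 mm ahead of it and the grasp point (between the pads) lies 5 mm behind it (bot.tcp_to_tips is the distance from the TCP to the fingertips, in m); z points along the fingers, y is the line along which they close (so a half turn about z gives the same grasp; the last joint's range is limited). The gripper opens to 87 mm and grips with 3 to 60 N. Pads are 19 mm wide; open, the fingers measure 117 mm over their backs; the gripper's body (75 mm by 190 mm) begins 51 mm behind the grasp point.
Start: joints at [-1.065, 0.385, 0.008, 0, -1.194, -0.259], TCP at [0.153, -0.606, 0.237] pointing down, gripper open.
Joint ranges: [-3.14, 3.14], [-1.21, 2.06], [-1.07, 1.41], [-3.16, 2.05], [-2.99, -0.16], [-3.1, 3.1]. Speed limits (rad/s): [2.79, 2.79, 3.14, 3.14, 3.14, 3.14].

INTERFACE

Orientations are given as a 3x3 rotation matrix whose columns are the frame's x, y, z axes.
In Python, from station import bot gives the robot as it stands.
- The arm moves only by the tool send_rows, never from a script. Its argument "motion" is one flat list of numbers, 7 for each row, row after row: the shift along the tool's x, y, z in cm, then the turn, a rotation vector about the tool's x, y, z in degrees, then the opening, from -1 (shut) to 1 (fully open). In form: [tx, ty, tz, ax, ay, az, claw, tx, ty, tz, ax, ay, az, claw, ...]. A call has exactly 10 rows; each row shifts and turns the commanded pose from where the row before left it, along the tool's axes as they then stand; what a row does not reach is not made up. A row lasts 1/12 s, in which the tool goes at most 41.7 mm and 7.16 degrees, less where a joint would pass 70% of its speed; a pose out of reach is approached as far as the arm can. A call is refused whole if a number of a shift passes 4.17 or a number of a turn 7.16, either way. A call with a gripper value outside its range is refused whole. The fingers move at their own pace and stop on an object; "squeeze" is the grip in N (left out, the last holds). Time passes only in rows, so rows that do not move let the fingers close, or fill a call up. It gives the time, the measured TCP pose, the force, the opening and the grip force at its end, in the units of the state.
- bot.get_state(): the state, without advancing time (a new reading comes with each control period).
- bot.get_image(name): name is "side" or "top"; returns a dict with "frame" (480x640x3 uint8, red, green, blue), "camera_matrix" (3x3 intrinsics, pixels), "rvec" (rotation vector, rad) and "tvec" (3), from world to camera coordinates, as OpenCV has them. Camera axes: x right, y down, z forward; pixel columns grow to the right and rows downward; lengths in m; the calibration is good to about 2 mm. A picture is of the moment at which its call begins. There is no depth.
- bot.job_done(): hands the job in; it is judged then, once.
The state is a dict: "time_s": time; "joint_pos": joint angles; "qd": joint speeds; "joint_torque": joint torques, N m; "ee_pos": TCP position; "ee_rot": TCP orientation; "wrist_force": force on the tool from outside, world axes, zero at the start; "wrist_torque": the same for the moment, N m; "opening": finger opening in m; "gripper_force": force on a finger pad.
Only numpy, scipy, OpenCV 4.12 (cv2) and the standard library are available. Lean on these libraries where they do the work, as an engineer would, in place of code of your own. Each camera call takes 0.05 s, during which the arm holds its last target. There are 200 camera calls.

TASK

A reader has asked for the document tube with the red caps. With the fingertips, press down and hold the green pad of the rocker lever on that tube's lane, so that the yellow gate lifts and the tube rolls down into the tray, then let the pad up again so that the gate drops shut. Do not pick up or touch the tubes or the gates, leave the blue-capped tube waiting behind its shut gate, and do not disturb the other things on the desk.

Things in the scene. Friction and masses are not known exactly. Their poses are not given: they have to be found in the camera images.
- rack: Fixed grey issue rack, 310 (x) x 246 (y) x 110 mm high, levers apart. Origin: centre of its underside, on the desk; +x downhill, away from the robot, +y its left. Two lanes 115 mm wide, centred at y = +60 (left) and -60 mm (right), slope down 0.2 rad from x = -150 to +30 mm into the tray. A gate blocks each at x = 0; a waiting tube lies against its uphill side, centre at x = -24 mm.
- tray (a point): Middle of the cork floor of the open tray at the rack's low end: rack x = +30 to +150 mm, floor about 12 mm above the desk, walls up to 50 mm, the lanes' dividing wall runs on through it.
- pivot_left (a point): Pivot of the left lane's steel rocker lever, at x = 0, y = +150 mm, z = 100 mm on the rack; it turns about the rack's x. Its inner end, over the lane, carries the yellow gate, its outer end the green pad.
- pivot_right (a point): Pivot of the right lane's lever, at y = -150 mm; mirror image of the left one.
- pad_left (a point): Green press pad of the left lane's lever, 50 mm (x) by 46 mm (y) by 10 mm thick. Origin: centre of its top face, 85 mm outside the pivot, 110 mm above the desk with the gate shut and about 68 mm with the gate fully up; axes as the rack's, and it tilts with the lever, outer side down. Open desk lies under it.
- pad_right (a point): Green press pad of the right lane's lever, the mirror image of the left one; origin at the centre of its top face.
- lever_left (a joint): Angle of the left rocker lever: 0 gate shut, growing as its pad is pressed, stop at 0.5 rad. A tube can pass under the gate from about 0.4 rad and needs up to a second to roll through. A spring shuts it again when let go; full press takes about 6 N at the pad's middle.
- lever_right (a joint): Angle of the right rocker lever; same meaning, for the right lane.
- gate_left (a point): Yellow gate plate of the left lane, 24 mm wide (y), 5 mm thick, 56 mm high. Origin: on the lever's middle line above the centre of the lane, 100 mm above the desk when shut; its lower edge is 54 mm below it. Not to be touched.
- gate_right (a point): Yellow gate plate of the right lane, as the left one.
- tube_red: The tube asked for: white document tube, 40 mm diameter, 110 mm long, 30 mm red caps at both ends, about 0.12 kg, lying across one of the two lanes (either). Origin at its centre; its y is its long axis.
- tube_blue: The same tube with blue caps, in the other lane; stays there. Origin at its centre.
- stamp: Loose dark wooden hand stamp standing by the left lever, 38 mm diameter, 75 mm high. Origin under its centre.
- paperweight: Loose green glass disc by the left lever, 56 mm diameter, 30 mm high. Origin under its centre.
- glue: Loose white glue jar with an orange cap by the right lever, 32 mm diameter, 85 mm high. Origin under its centre.
- book_red: Loose dark red book lying flat, 150 x 210 x 30 mm. Origin under its centre.
- book_navy: Loose navy book lying flat, 130 x 190 x 25 mm. Origin under its centre.
- book_tan: Loose tan book lying flat, 120 x 180 x 22 mm. Origin under its centre.
- mug: White mug, 80 mm diameter, 95 mm high. Origin under its centre.
Not all that is in view belongs to the job. What is shaped like the tube_blue but purple or turquoise is not meant.

How it is judged:
On the way, in this order (a step that is already met when the one before it is completed fails the run):
1. the fingers press the pad of the red tube lane and its gate is lifted (lever beyond 0.25 rad) (((y of tube_red in the frame of rack above 0 m and value of joint lever_left above 0.25 rad and contact force between the fingers and lever_left_c1 above 0.5 N) or (y of tube_red in the frame of rack below 0 m and value of joint lever_right above 0.25 rad and contact force between the fingers and lever_right_c1 above 0.5 N))), for 0.05 s.
2. the red tube has rolled into the tray (x of tube_red in the frame of rack above 0.045 m and height (world z) of tube_red below 0.045 m), for 0.1 s.
At the end, for the whole second after the job is handed in: The red-capped tube lies at rest in its lane's tray (centre 45 to 150 mm downhill of the gates, below 45 mm, slower than 30 mm/s); both levers are back at shut (under 0.06 rad); the blue-capped tube is within 12 mm of its start; every other loose thing is within 20 mm of its start (all of step 2 and x of tube_red in the frame of rack below 0.15 m and (y of tube_red in the frame of rack between 0.045 and 0.075 m or y of tube_red in the frame of rack between -0.075 and -0.045 m) and linear speed of each of tube_red, tube_blue below 0.03 m/s and value of joint each of lever_left, lever_right below 0.06 rad and distance of tube_blue from where it was at the start of the episode below 0.012 m and distance of each of stamp, paperweight, glue, book_red, book_navy, mug, book_tan from where it was at the start of the episode below 0.02 m); the robot touches nothing.
It fails at once if the robot touches a tube or a gate (contact force between any of the fingers, the arm and tube_red above 0.3 N or contact force between any of the fingers, the arm and tube_blue above 0.3 N or contact force between any of the fingers, the arm and lever_left_c2 above 0.3 N or contact force between any of the fingers, the arm and lever_right_c2 above 0.3 N).
It fails at once if a tube is lifted (height (world z) of any of tube_red, tube_blue above 0.08 m).
It fails at once if the gate of the blue-capped tube is opened (lever beyond 0.15 rad) ((y of tube_blue in the frame of rack above 0 m and value of joint lever_left above 0.15 rad) or (y of tube_blue in the frame of rack below 0 m and value of joint lever_right above 0.15 rad)).
It fails at once if the blue-capped tube leaves its place (over 20 mm) (distance of tube_blue from where it was at the start of the episode above 0.02 m).
It fails at once if another thing on the desk is shifted or lifted (over 20 mm) or tipped over (0.4 rad) (distance of any of stamp, paperweight, glue, book_red, book_navy, mug, book_tan from where it was at the start of the episode above 0.02 m or angle between any of stamp, paperweight, glue, book_red, book_navy, mug, book_tan's own z axis and vertical above 0.4 rad).
It also fails if it takes over 38 s, if anything falls off the work surface, if the arm or the gripper's body presses on something with over 40 N, if the wrist force passes 120 N, or if a joint passes its speed limit or range.

## Working session

There is one attempt and no reset: what is moved stays moved. The work goes in short steps, Python scripts to look and compute and a tool call to move; the robot and the scene stay as the last step left them, time stands still between calls to the robot, and variables do not carry over. Pictures are saved under pics/ and viewed, at most 10 in all, crops included, and the job is handed in when it is done.

Besides the shell and the picture viewer there is one more tool, called after "Request:" as name(argument=value, ...) on one line, values as JSON. send_rows: Moves the arm, as the interface text tells. Its arguments: {"type":"object","properties":{"motion":{"type":"array","items":{"type":"number"}},"squeeze":{"type":"number"}},"required":["motion"]}

```bash
mkdir -p pics && python3 - <<'E'
from station import bot
import cv2,pickle
for n in("top","side"):
    d=bot.get_image(n);pickle.dump(d,open(n+".pkl","wb"))
    cv2.imwrite(f"pics/{n}0.png",cv2.cvtColor(d["frame"],cv2.COLOR_RGB2BGR))
    print(n,d["camera_matrix"].tolist(),d["rvec"],d["tvec"])
s=bot.get_state();print(s["ee_pos"],s["ee_rot"],s["time_s"],s["opening"],bot.tcp_to_tips)
E
```

```text
top [[556.7457754712341, 0.0, 313.66706546358967], [0.0, 556.7457754712341, 239.00377572907504], [0.0, 0.0, 1.0]] [ 2.15356759 -2.10388713  0.18630191] [-0.01561503  0.54039027  1.38021981]
side [[547.3315433233338, 0.0, 311.1565851005124], [0.0, 547.3315433233338, 236.9318972396321], [0.0, 0.0, 1.0]] [ 2.2437742  -0.06758488  0.04358652] [-0.52367246  0.1212595   1.69944796]
[ 0.15259193 -0.60557933  0.23560293] [[-9.69733656e-01 -2.44164492e-01 -5.81197907e-04]
 [-2.44165153e-01  9.69731979e-01  1.80718587e-03]
 [ 1.22355576e-04  1.89439724e-03 -9.99998198e-01]] 0.1 0.08689034152675709 0.014
```

View pics/top0.png

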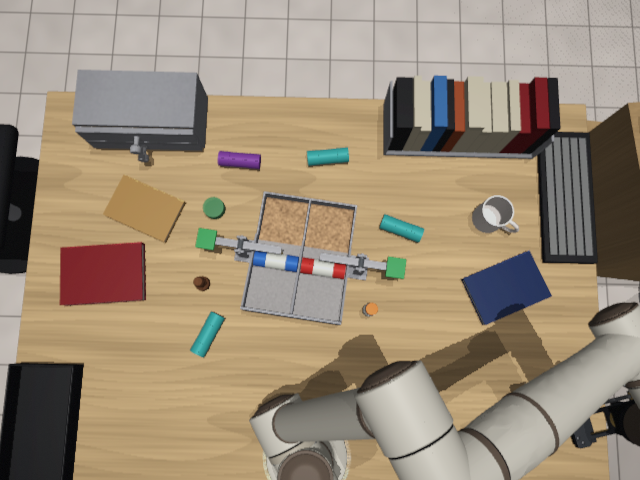

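View pics/side0.png

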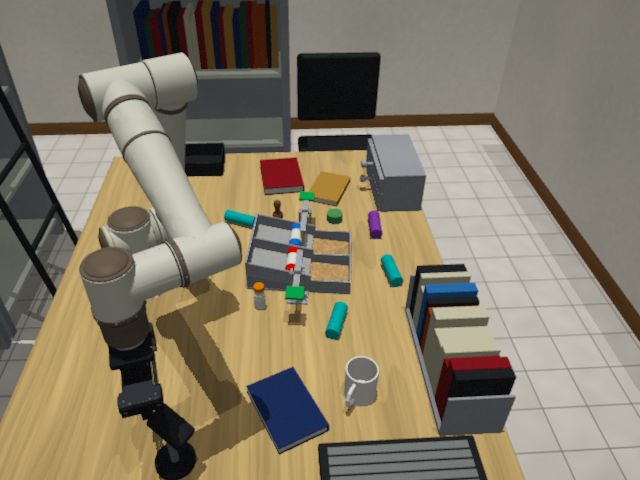

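The red-capped tube is in the right lane. Its pad is at about (396,268) in the top view and (295,293) in the side view. The orange-capped glue jar stands on the robot's side of it at top (371,309), and a turquoise tube lies beyond it at top (401,228).

```bash
cat > h.py <<'E'
import numpy as np,cv2,pickle
D={n:pickle.load(open(n+".pkl","rb")) for n in("top","side")}
def ray(n,uv):
    d=D[n];R=cv2.Rodrigues(np.array(d["rvec"]))[0]
    r=R.T@np.linalg.solve(d["camera_matrix"],[*uv,1]);return -R.T@np.array(d["tvec"]).ravel(),r
def atz(n,uv,z):
    c,r=ray(n,uv);return c+r*(z-c[2])/r[2]
def tri(a,b):
    A=[];B=[]
    for n,uv in(("top",a),("side",b)):
        c,r=ray(n,uv);r/=np.linalg.norm(r);P=np.eye(3)-np.outer(r,r);A.append(P);B.append(P@c)
    return np.linalg.lstsq(np.vstack(A),np.hstack(B),rcond=None)[0]
def blob(n,lo,hi,near,rad=25):
    h=cv2.cvtColor(D[n]["frame"],cv2.COLOR_RGB2HSV);m=cv2.inRange(h,lo,hi)
    k=np.zeros_like(m);cv2.circle(k,near,rad,255,-1);ys,xs=np.nonzero(m&k)
    return np.array([xs.mean(),ys.mean()]),len(xs),(xs.min(),xs.max(),ys.min(),ys.max())
E
python3 - <<'E'
from h import *
np.set_printoptions(precision=4,suppress=True)
g=((50,120,60),(75,255,255))
P={}
for s,t,sd in(("R",(396,268),(295,293)),("L",(207,239),(307,196))):
    a=blob("top",*g,t,20);b=blob("side",*g,sd,14);print(s,a,b)
    P[s]=atz("top",a[0],.11);print(P[s],tri(a[0],b[0]),atz("side",b[0],.11))
d=P["L"]-P["R"];print("sep (0.47)",np.linalg.norm(d),"yaw",np.degrees(np.arctan2(-d[0],d[1])), "mid",(P["L"]+P["R"])/2)
print("glue",atz("top",blob("top",(5,150,120),(20,255,255),(371,309),12)[0],.085),"stamp",atz("top",(202,283),.07))
print("turq", [atz("top",p,.03) for p in((381,221),(423,235))])
# rack corners at z .05 
for p in((265,194),(356,206),(243,311),(340,323)):print(p,atz("top",p,.05))
E
python3 -c "
import cv2
for n,(x,y,w,h) in dict(top=(330,190,120,150),side=(230,230,140,110)).items():
    i=cv2.imread(f'pics/{n}0.png')[y:y+h,x:x+w];cv2.imwrite(f'pics/{n}c.png',cv2.resize(i,None,fx=4,fy=4))"
```

```text
R (array([395.3545, 267.4928]), 347, (np.int64(386), np.int64(405), np.int64(257), np.int64(277))) (array([294.6458, 292.3417]), 240, (np.int64(285), np.int64(304), np.int64(286), np.int64(299)))
[ 0.4639 -0.2032  0.11  ] [ 0.4651 -0.2042  0.1033] [ 0.4652 -0.211   0.11  ]
L (array([206.0619, 238.8112]), 339, (np.int64(196), np.int64(216), np.int64(229), np.int64(249))) (array([306.377 , 195.5492]), 122, (np.int64(299), np.int64(313), np.int64(191), np.int64(200)))
[0.5238 0.2604 0.11  ] [0.5246 0.2615 0.1048] [0.5239 0.2537 0.11  ]
sep (0.47) 0.46750782274654906 yaw -7.3650764271510925 mid [0.4939 0.0286 0.11  ]
glue [ 0.365 -0.148  0.085] stamp [0.419  0.2721 0.07  ]
turq [array([ 0.5956, -0.1777,  0.03  ]), array([ 0.561 , -0.2869,  0.03  ])]
(265, 194) [0.6559 0.1261 0.05  ]
(356, 206) [ 0.6295 -0.1105  0.05  ]
(243, 311) [0.3531 0.1695 0.05  ]
(340, 323) [ 0.329  -0.0736  0.05  ]
```

View pics/topc.png

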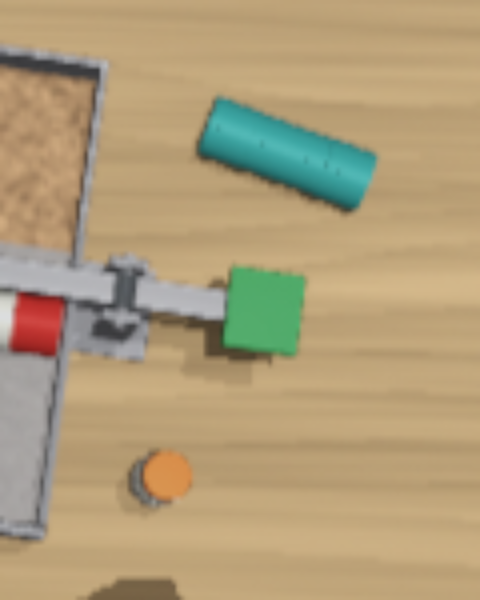

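Right pad centre is about (0.4645, -0.204, 0.11). The pads measure 467 mm apart (should be 470) and the rack yaw is about -7.4°. I'll move above the pad with the gripper closing, then turn so the closing axis lies along rack x.

Request:
send_rows(motion=[-2.3,1.8,0,0,0,0,-1,-2.3,1.8,0,0,0,0,-1,-2.3,1.8,0,0,0,0,-1,-2.3,1.8,0,0,0,0,-1,-2.3,1.8,0,0,0,0,-1,-2.3,1.8,0,0,0,0,-1,-2.3,1.8,0,0,0,0,-1,-2.3,1.8,0,0,0,0,-1,-2.3,1.8,0,0,0,0,-1,-2.3,1.8,0,0,0,0,-1], squeeze=10)

```text
time_s: 0.93
ee_pos: [0.3322, -0.3739, 0.2362]
ee_rot: [[-0.97, -0.244, -0.0], [-0.244, 0.97, 0.001], [0.0, 0.001, -1.0]]
wrist_force: [-0.7, 0.2, -0.2]
opening: 0.0284
gripper_force: 0.0
```

Request:
send_rows(motion=[0,0,0,0,0,-6.85,-1,0,0,0,0,0,-6.85,-1,0,0,0,0,0,-6.85,-1,0,0,0,0,0,-6.85,-1,0,0,0,0,0,-6.85,-1,0,0,0,0,0,-6.85,-1,0,0,0,0,0,-6.85,-1,0,0,0,0,0,-6.85,-1,0,0,0,0,0,-6.85,-1,0,0,0,0,0,-6.85,-1])

```text
time_s: 1.77
ee_pos: [0.3315, -0.375, 0.2361]
ee_rot: [[-0.122, -0.992, -0.001], [-0.992, 0.122, 0.001], [-0.001, 0.001, -1.0]]
wrist_force: [0.4, -0.3, -0.6]
opening: 0.0008
gripper_force: 0.0
```

```bash
cat > st.py <<'E'
from station import bot
import numpy as np
np.set_printoptions(precision=4,suppress=True)
s=bot.get_state();R=np.array(s["ee_rot"]);p=np.array(s["ee_pos"])
print(s["time_s"],p,s["joint_pos"],s["opening"],s["wrist_force"]);print(R)
print("to go cm, tool axes, to TCP z .087:",100*R.T@(np.array([.4645,-.204,.087])-p))
E
python3 st.py
```

```text
1.7667 [ 0.3315 -0.375   0.2361] [-0.5222  0.1732 -0.2899 -0.0003 -1.1087  0.3997] 0.0008209549130951037 [ 0.42   -0.3322 -0.6161]
[[-0.1223 -0.9925 -0.0007]
 [-0.9925  0.1223  0.0008]
 [-0.0007  0.0008 -1.    ]]
to go cm, tool axes, to TCP z .087: [-18.5924 -11.118   14.9154]
```

Request:
send_rows(motion=[-2.3,-1.4,0,0,0,0,-1,-2.3,-1.4,0,0,0,0,-1,-2.3,-1.4,0,0,0,0,-1,-2.3,-1.4,0,0,0,0,-1,-2.3,-1.4,0,0,0,0,-1,-2.3,-1.4,0,0,0,0,-1,-2.3,-1.4,0,0,0,0,-1,-2.3,-1.4,0,0,0,0,-1,-0.2,0.1,0,0,0,0,-1,0,0,0,0,0,0,-1])

```text
time_s: 2.6
ee_pos: [0.4659, -0.2039, 0.236]
ee_rot: [[-0.126, -0.992, -0.001], [-0.992, 0.126, 0.0], [-0.0, 0.001, -1.0]]
wrist_force: [-0.6, -0.3, -1.3]
opening: 0.0006
gripper_force: 0.0
```

Request:
send_rows(motion=[0,0,1,0,0,0,-1,0,0,1.5,0,0,0,-1,0,0,1.5,0,0,0,-1,0,0,1.5,0,0,0,-1,0,0,1.5,0,0,0,-1,0,0,1,0,0,0,-1,0,0,1,0,0,0,-1,0,0,0.5,0,0,0,-1,0,0,0,0,0,0,-1,0,0,0,0,0,0,-1])

```text
time_s: 3.43
ee_pos: [0.4658, -0.2053, 0.1417]
ee_rot: [[-0.128, -0.992, 0.0], [-0.992, 0.128, -0.0], [0.0, -0.0, -1.0]]
wrist_force: [0.6, -0.3, 0.8]
opening: 0.0007
gripper_force: 0.0
```

```bash
python3 st.py && python3 - <<'E'
from station import bot
import cv2,numpy as np
d=bot.get_image("side");t=bot.get_image("top")
a=cv2.resize(d["frame"][190:330,220:370],None,fx=2.6,fy=2.6);b=cv2.resize(t["frame"][200:340,320:470],None,fx=2.6,fy=2.6)
cv2.imwrite("pics/pre.png",cv2.cvtColor(np.hstack([a,b]),cv2.COLOR_RGB2BGR))
E
```

```text
3.4333 [ 0.4658 -0.2053  0.1417] [-0.0957  0.2838 -0.4072  0.0004 -0.8796 -0.0331] 0.0007051096647357182 [ 0.6462 -0.263   0.8154]
[[-0.1282 -0.9917  0.0002]
 [-0.9917  0.1282 -0.0003]
 [ 0.0003 -0.0002 -1.    ]]
to go cm, tool axes, to TCP z .087: [-0.1173  0.1486  5.4675]
```

View pics/pre.png

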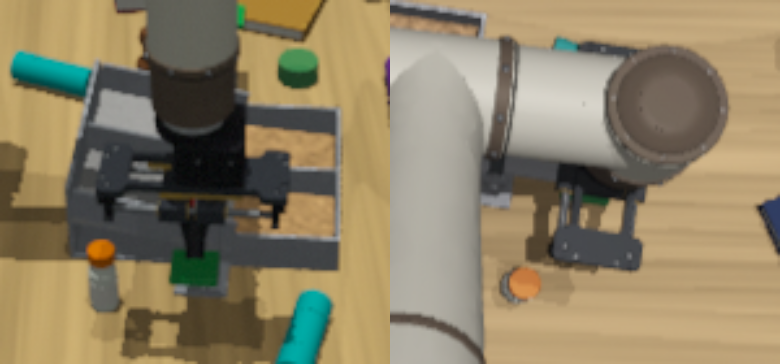

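The side view shows the closed fingers over the middle of the green pad (crop 195,265). The glue jar (crop 100,275) and the turquoise tube are clear, so I'll press.

Request:
send_rows(motion=[-0.1,0.1,0.8,0,0,0,-1,0,0,0.8,0,0,0,-1,0,0,0.8,0,0,0,-1,0,0,0.8,0,0,0,-1,0,0,0.8,0,0,0,-1,0,0,0.8,0,0,0,-1,0,0,0.4,0,0,0,-1,0,0,0.3,0,0,0,-1,0,0,0,0,0,0,-1,0,0,0,0,0,0,-1])

```text
time_s: 4.37
ee_pos: [0.4651, -0.2041, 0.0866]
ee_rot: [[-0.128, -0.992, 0.0], [-0.992, 0.128, -0.0], [0.0, -0.0, -1.0]]
wrist_force: [0.5, -0.4, 4.5]
opening: 0.0004
gripper_force: 2.2
```

Request:
send_rows(motion=[0,0,0,0,0,0,-1,0,0,0,0,0,0,-1,0,0,0,0,0,0,-1,0,0,0,0,0,0,-1,0,0,0,0,0,0,-1,0,0,0,0,0,0,-1,0,0,0,0,0,0,-1,0,0,0,0,0,0,-1,0,0,0,0,0,0,-1,0,0,0,0,0,0,-1])

```text
time_s: 5.2
ee_pos: [0.465, -0.204, 0.0866]
ee_rot: [[-0.128, -0.992, 0.0], [-0.992, 0.128, -0.0], [0.0, -0.0, -1.0]]
wrist_force: [1.0, -1.5, 4.6]
opening: 0.0007
gripper_force: 2.4
```

```bash
cat > snap.py <<'E'
from station import bot
import cv2,numpy as np,sys
d=bot.get_image("side");t=bot.get_image("top")
a=cv2.resize(d["frame"][190:330,220:370],None,fx=2.6,fy=2.6);b=cv2.resize(t["frame"][180:320,240:390],None,fx=2.6,fy=2.6)
cv2.imwrite(sys.argv[1],cv2.cvtColor(np.hstack([a,b]),cv2.COLOR_RGB2BGR))
E
python3 snap.py pics/press.png; python3 st.py
```

```text
5.3 [ 0.465  -0.204   0.0866] [-0.0932  0.356  -0.4732  0.0001 -0.7413 -0.0353] 0.0005269978363570916 [ 0.067  -1.2958  4.4669]
[[-0.1281 -0.9918  0.0003]
 [-0.9918  0.1281 -0.0001]
 [ 0.0001 -0.0004 -1.    ]]
to go cm, tool axes, to TCP z .087: [ 0.0067  0.0452 -0.0403]
```

View pics/press.png

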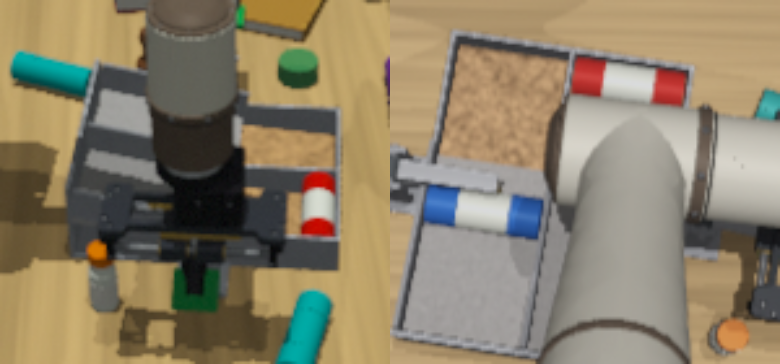

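The red tube lies at the far wall of the tray (side crop 320,205; top crop 630,80). The blue tube is still behind its shut gate (top crop 485,210). Next I'll raise slowly to let the pad up, then retreat.

Request:
send_rows(motion=[0,0,-0.6,0,0,0,-1,0,0,-0.6,0,0,0,-1,0,0,-0.6,0,0,0,-1,0,0,-0.6,0,0,0,-1,0,0,-0.6,0,0,0,-1,0,0,-0.6,0,0,0,-1,0,0,-0.8,0,0,0,-1,0,0,-1,0,0,0,-1,0,0,-1,0,0,0,-1,0,0,-1,0,0,0,-1])

```text
time_s: 6.13
ee_pos: [0.4648, -0.2036, 0.1614]
ee_rot: [[-0.128, -0.992, -0.0], [-0.992, 0.128, 0.0], [-0.0, 0.0, -1.0]]
wrist_force: [0.1, 0.3, -0.2]
opening: 0.0008
gripper_force: 0.0
```

Request:
send_rows(motion=[0,0,-1.5,0,0,0,-1,0,0,-1.5,0,0,0,-1,0,0,-1.5,0,0,0,-1,0,0,-1.5,0,0,0,-1,0,0,-1.5,0,0,0,-1,2,1.2,0,0,0,0,-1,2,1.2,0,0,0,0,-1,2,1.2,0,0,0,0,-1,2,1.2,0,0,0,0,-1,2,1.2,0,0,0,0,-1])

```text
time_s: 6.97
ee_pos: [0.3918, -0.2959, 0.2363]
ee_rot: [[-0.128, -0.992, 0.001], [-0.992, 0.128, 0.0], [-0.0, -0.001, -1.0]]
wrist_force: [0.9, -0.9, -0.5]
opening: 0.0
gripper_force: 0.0
```

Request:
send_rows(motion=[2,1.2,0,0,0,0,-1,2,1.2,0,0,0,0,-1,2,1.2,0,0,0,0,-1,2,1.2,0,0,0,0,-1,1,0.6,0,0,0,0,-1,0,0,0,0,0,0,-1,0,0,0,0,0,0,-1,0,0,0,0,0,0,-1,0,0,0,0,0,0,-1,0,0,0,0,0,0,-1])

```text
time_s: 7.8
ee_pos: [0.328, -0.3772, 0.2356]
ee_rot: [[-0.127, -0.992, 0.0], [-0.992, 0.127, 0.0], [-0.0, -0.0, -1.0]]
wrist_force: [-0.1, 0.5, 0.2]
opening: 0.0006
gripper_force: 0.0
```

```bash
python3 - <<'E'
from station import bot
import cv2,pickle
for n in("top","side"):
    d=bot.get_image(n);pickle.dump(d,open(n+".pkl","wb"))
    cv2.imwrite(f"pics/{n}1.png",cv2.cvtColor(d["frame"],cv2.COLOR_RGB2BGR))
from h import *
g=((50,120,60),(75,255,255))
print(blob("side",*g,(295,293),14),blob("top",*g,(396,268),20),blob("top",(5,150,120),(20,255,255),(371,309),12)[0])
E
```

```text
(array([294.73617021, 292.3787234 ]), 235, (np.int64(285), np.int64(304), np.int64(286), np.int64(299))) (array([395.44956772, 267.46397695]), 347, (np.int64(386), np.int64(405), np.int64(257), np.int64(278))) [370.18292683 307.47560976]
```

View pics/top1.png

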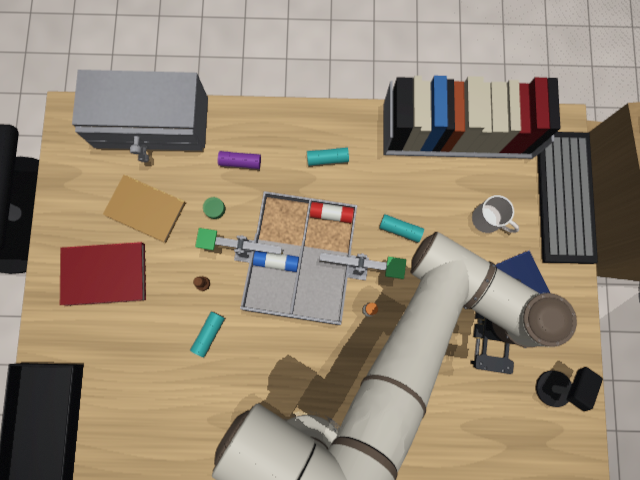

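View pics/side1.png

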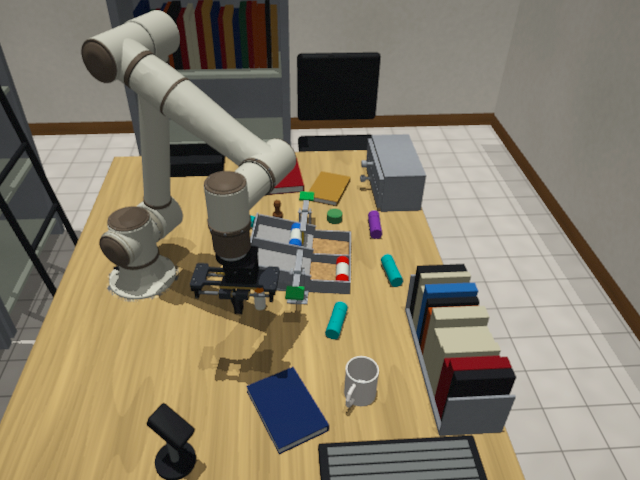

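The red tube rests in the tray (top view 332,212). The right pad is back at its original pixels (395,267), the blue tube is still waiting at (276,261), and the other things are where they started.

```bash
python3 -c "
from station import bot
print(bot.job_done())"
```

```text
the job is handed in; nothing more can be done
None
```

The red-capped tube is in the right lane's tray with its gate shut again, the blue-capped tube and everything else on the desk look undisturbed in the final images, and the job was handed in with the robot clock at about 8 s; no verdict came back.

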